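Open the parts wash tank with its hand lever and hold the lid up

ROBOT

A 7-joint arm with a two-finger parallel gripper is mounted at the origin on a cart in front of the work surface, level with it; the furniture and walls round the work are solid. World frame = base frame: x ahead of the robot, y to its left, z up, the work surface at z = 0. Lengths are in m, angles in rad, forces in N, time in s.
With the tool pointing down it reaches from about 0.425 to 0.8 m from the base axis. Payload 8.3 kg.
Tool frame: the origin (TCP) lies midway between the tips of the shut fingers; the grasp point (between the pads) lies 19 mm behind it; z points along the fingers, y is the line along which they close (so a half turn about z gives the same grasp; the last joint's range is limited). The gripper opens to 85 mm and grips with 20 to 120 N. Pads are 22 mm wide; open, the fingers measure 114 mm over their backs; the gripper's body (76 mm by 85 mm) begins 54 mm behind the grasp point. The pads swing forward as they close: fully open they stand 13 mm farther back than shut.
Start: joints at [1.039, 0.383, 0.016, 1.37, -0.006, 1.388, -0.046], TCP at [0.282, -0.558, 0.231] pointing down, gripper open.
Joint ranges: [-2.95, 2.95], [-0.25, 2.06], [-1.52, 1.56], [0.18, 2.33], [-1.44, 4.58], [0.02, 2.06], [-3.01, 3.01]. Speed limits (rad/s): [2.39, 2.39, 3.01, 3.01, 3.14, 3.14, 3.14].

INTERFACE

Orientations are given as a unit quaternion [x, y, z, w].
In Python, from plant import bot gives the robot as it stands. The module is installed in compiled form; this text tells all that it offers.
- The arm moves only by the shell command python3 -m inch 'ROWS' [OPENING] [FORCE]. ROWS is JSON, a list of rows, each an object of numbers: "x", "y", "z": the shift along the tool's x, y, z each as a share of 0.02 m, from -1 to 1; "turn": the turn about the tool's z as a share of 0.15 rad, from -1 to 1. In form: [{"x": .., "y": .., "z": .., "turn": ..}, ...]. A call has 1 to 20 rows; each row shifts and turns the commanded pose from where the row before left it, along the tool's axes as they then stand; what a row does not reach is not made up. A row lasts 1/10 s, in which the tool goes at most 50 mm and 8.59 degrees, less where a joint would pass 70% of its speed; a pose out of reach is approached as far as the arm can. A call with a number of a shift or a turn outside -1 to 1 is refused whole. A call with a gripper value outside its range is refused whole. OPENING is the opening, from -1 (shut) to 1 (fully open), set as the call begins (- or left out, the last holds). The fingers move at their own pace and stop on an object; FORCE is the grip in N (left out, the last holds). Time passes only in rows, so rows that do not move let the fingers close. It gives the time, the measured TCP pose, the force, the opening and the grip force at its end, in the units of the state.
- bot.sense(): the state, without advancing time (a new reading comes with each control period).
- bot.camera(name): name is "side" or "top"; returns a dict with "frame" (480x640x3 uint8, red, green, blue), "vfov" (degrees; the focal length in pixels is half the picture's height over the tangent of half this angle, whatever the lens; pixels are square), "cx", "cy" (the principal point, pixels), "eye" and "attitude" of the camera in the world. Camera axes: x right, y up, looking along -z (the intrinsics and any distortion apply to the point x, -y, -z); pixel columns grow to the right and rows downward; lengths in m; the calibration is good to about 2 mm. A picture is of the moment at which its call begins. There is no depth.
- bot.hand_in(): hands the job in; it is judged then, once.
The state is a dict: "time_s": time; "q": joint angles; "qd": joint speeds; "joint_efforts": joint torques, N m; "tcp_pos": TCP position; "eef_rot": TCP orientation; "wrist_force": force on the tool from outside, world axes, zero at the start; "moment": the same for the moment, N m; "finger_gap": finger opening in m; "grip_force": force on a finger pad.
Only numpy, scipy, OpenCV 4.12 (cv2) and the standard library are available. Lean on these libraries where they do the work, as an engineer would, in place of code of your own. Each camera call takes 0.05 s, during which the arm holds its last target. There are 200 camera calls.

TASK

Open the red parts wash tank and hold it open so that the basket can be got at: push the brass-knobbed bolt all the way back off the lid, then press the black rubber pad at the long end of the hand lever steadily down to its stop, so that the lever's short end lifts the heavy self-closing lid. Finish while still pressing the pad down, with the lid standing open. Do not touch the lid itself, do not fling it up or let it drop, and leave the loose brush, screwdriver, pipe elbow and oil can beside the tank where they are.

Things in the scene. Friction and masses are not known exactly. Their poses are not given: they have to be found in the camera images.
- tank: red steel wash tank screwed to the bench, 150 (x) x 240 (y) x 120 mm high. Origin: centre of its underside. Its x points to its back, y to the lid's hinge end, z up. The lever runs along its front, parallel to y; pivot at (-95, -10, 111) mm. The bolt is on a bracket at the -y end. Shut lid: top 127 mm up, free edge at y = -125 mm, hinge axis at y = 128, z = 124 mm.
- bolt (a joint): steel barrel bolt, 12 mm thick, with upright brass knob, that holds the lid shut: m it has slid towards the tank's -y, away from the lid. At the start (0 to 0.008) its nose lies over the lid's free edge; clear of the lid from 0.018; stop at 0.036. It slides against about 2 N of friction and stays where it is left.
- bolt_knob (a point): centre of the bolt's brass knob (22 mm diameter, 28 mm high, on a 12 mm stem), 176 mm above the bench; the knob's underside is 34 mm above the shut lid. At bolt value 0 it lies at (30, -160) mm in the tank's frame, 35 mm beyond the lid's free edge. It moves with the bolt along the tank's -y.
- lever (a joint): hand lever (flat steel bar on a pivot): rad it has been pressed; about 0 at rest with the long end sloping up, 0.52 at its lower stop. 10 to 20 N on the pad lift and hold the lid up; when let go, the lid's weight brings the lever back up.
- lever_pad (a point): centre of the top face of the black rubber pad (50 x 62 mm, yellow ribs) on the lever's long end, 240 mm from the pivot; 180 mm above the bench at rest, 57 mm with the lever at its stop. It moves on an arc about the pivot and tilts from 0.22 rad (outer end up) to 0.30 rad (outer end down).
- lid (a joint): heavy red steel lid (158 by 253 mm, 2.4 kg) hinged at the tank's +y end: rad it is open, 0 shut, about 0.73 with the lever at its stop. It falls shut by itself. The lever's short end lifts it by a roller on its front edge near the hinge.
- lid_edge (a point): middle of the lid's free edge, at its top face
- screwdriver: screwdriver with yellow handle, 229 x 29 x 29 mm, loose on the bench; origin at the centre of its underside
- parts_brush: paint brush with wooden handle and dark bristles, 196 x 44 x 14 mm, loose on the bench; origin at the centre of its underside
- oil_can: orange pump oil can with a long bent spout, 114 x 72 mm, 168 mm high, standing loose on the bench; origin at the centre of its underside
- elbow: brass pipe elbow, 48 x 37 x 28 mm, loose on the bench; origin at the centre of its underside

How it is judged:
On the way, in this order (a step that is already met when the one before it is completed fails the run):
1. the bolt is pushed back clear of the lid, which is still shut (value of joint bolt above 0.026 m and value of joint lid below 0.05 rad), for 0.2 s.
2. the lid is raised by the fingers pressing the lever (value of joint lid above 0.55 rad and value of joint lever above 0.46 rad and contact force between the fingers and lever above 3 N), for 0.2 s.
At the end, for the whole second after the job is handed in: the bolt is back by more than 26 mm of its 36 mm, and the fingers press the lever (more than 3 N) at more than 0.46 of its 0.52 rad, holding the lid still at more than 0.55 rad open (all of step 2 and value of joint bolt above 0.026 m and velocity of joint lid between -0.1 and 0.1 rad/s); the arm keeps its last pose, push and grip.
It fails at once if the robot touches the lid (over 2 N) (contact force between any of the fingers, the arm and lid above 2 N).
It fails at once if the lid is flung up or dropped (faster than 2 rad/s) (velocity of joint lid above 2 rad/s or velocity of joint lid below -2 rad/s).
It fails at once if a bystander is moved by more than 20 mm (distance of any of parts_brush, screwdriver, oil_can, elbow from where it was at the start of the episode above 0.02 m).
It also fails if it takes over 48 s, if anything falls off the work surface, if the arm or the gripper's body presses on something with over 40 N, if the wrist force passes 120 N, or if a joint passes its speed limit or range.

## Working session

There is one attempt and no reset: what is moved stays moved. The work goes in short steps, Python scripts to look and compute and a shell command to move; the robot and the scene stay as the last step left them, time stands still between calls to the robot, and variables do not carry over. Pictures are saved under pics/ and viewed, at most 10 in all, crops included, and the job is handed in when it is done.

```bash
mkdir -p pics; python3 - <<'E'
from plant import bot
import cv2
s=bot.sense();print(s)
for n in("side","top"):
    c=bot.camera(n);cv2.imwrite(f"pics/{n}0.png",c["frame"][:,:,::-1]);print(n,{k:v for k,v in c.items() if k!="frame"})
E
```

```text
{'time_s': 0.0, 'q': array([ 1.03905999,  0.38425904,  0.01637668,  1.37117058, -0.00628872,
        1.38822917, -0.04650743]), 'qd': array([ 0.00078435,  0.00049684, -0.00087262,  0.00037022,  0.00032842,
       -0.00136243, -0.00036768]), 'joint_efforts': array([ 5.17744975e-04, -6.27598500e+01,  8.44195671e-01, -3.71829200e+01,
        1.65343640e-02,  1.44051501e-02,  6.69306786e-06]), 'tcp_pos': array([ 0.28219622, -0.55708154,  0.23025846]), 'eef_rot': array([ 9.72642681e-01,  2.32304109e-01, -2.58854338e-04, -9.74440638e-04]), 'wrist_force': array([ 1.53952475, -0.70360133, -0.36664698]), 'moment': array([-0.03858029, -0.03453654,  0.00521537]), 'grip_force': 0.0, 'finger_gap': 0.08513930321027562}
side {'vfov': 51.02512791834222, 'cx': 318.0189515468816, 'cy': 242.13355666019606, 'eye': array([0.03509131, 0.66609615, 0.75951465]), 'attitude': array([-0.13492954,  0.41955827,  0.86113644, -0.25339475])}
top {'vfov': 56.58607198830744, 'cx': 322.5640517041729, 'cy': 235.98201405588497, 'eye': array([0.44148457, 0.01987458, 0.96038897]), 'attitude': array([-0.01714514,  0.04508351,  0.70942899, -0.70312448])}
```

View pics/side0.png

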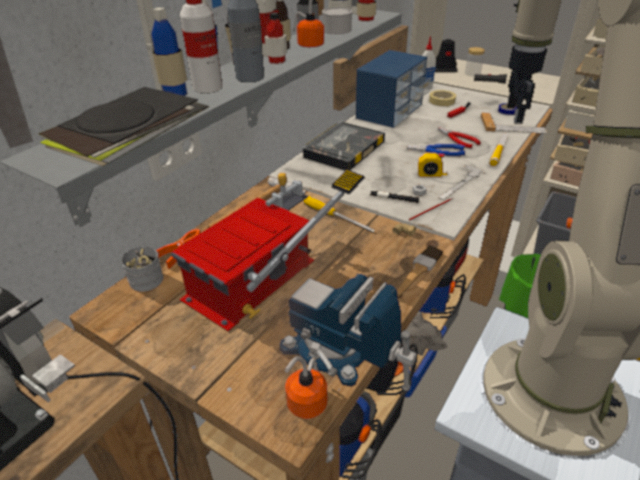

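View pics/top0.png

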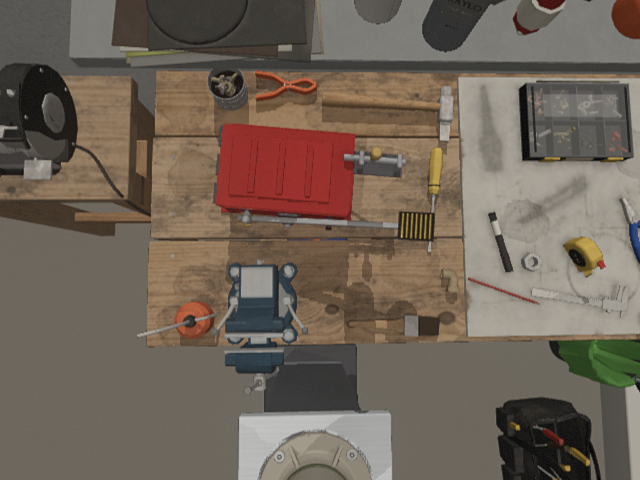

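The side view shows the tank with the knob near (283,178) and the pad at (348,181). In the top view the knob is at about (376,155) and the pad at (416,225). The screwdriver lies just beyond the pad. I'll enlarge both.

```bash
python3 - <<'E'
import cv2
a=cv2.imread("pics/top0.png")[110:270,200:460];b=cv2.imread("pics/side0.png")[160:340,160:400]
cv2.imwrite("pics/tc.png",cv2.resize(a,None,fx=3,fy=3,interpolation=2));cv2.imwrite("pics/sc.png",cv2.resize(b,None,fx=3,fy=3,interpolation=2))
E
cat > h.py <<'E'
import numpy as np
from scipy.spatial.transform import Rotation as R
# cams (eye, attitude, vfov,cx,cy)
C={"side":([0.03509131,0.66609615,0.75951465],[-0.13492954,0.41955827,0.86113644,-0.25339475],51.02512791834222,318.0189515468816,242.13355666019606),
"top":([0.44148457,0.01987458,0.96038897],[-0.01714514,0.04508351,0.70942899,-0.70312448],56.58607198830744,322.5640517041729,235.98201405588497)}
def ray(n,u,v):
    e,q,f,cx,cy=C[n];F=240/np.tan(np.radians(f/2))
    return np.array(e),R.from_quat(q).apply([(u-cx)/F,-(v-cy)/F,-1])
def at(n,u,v,z):
    e,d=ray(n,u,v);return e+d*(z-e[2])/d[2]
def proj(n,p):
    e,q,f,cx,cy=C[n];F=240/np.tan(np.radians(f/2))
    c=R.from_quat(q).inv().apply(np.array(p)-e);return cx-F*c[0]/c[2],cy+F*c[1]/c[2]
E
python3 - <<'E'
import sys;sys.path.insert(0,'.')
from h import *
for p,z in (((376,155),.18),((416,225),.18),((355,134),.127),((353,217),.127),((221,125),.127),((218,207),.127),((431,250),.01),((436,150),.02),((450,280),.01)): print(p,at("top",*p,z))
E
```

```text
(376, 155) [ 0.65556098 -0.10896154  0.18      ]
(416, 225) [ 0.52865881 -0.17774077  0.18      ]
(355, 134) [ 0.71128301 -0.07799183  0.127     ]
(353, 217) [ 0.55053741 -0.07145044  0.127     ]
(221, 125) [0.72831841 0.17764623 0.127     ]
(218, 207) [0.57079186 0.18175547 0.127     ]
(431, 250) [ 0.49322266 -0.2518364   0.01      ]
(436, 150) [ 0.71057213 -0.26702504  0.02      ]
(450, 280) [ 0.42841165 -0.29096611  0.01      ]
```

View pics/tc.png

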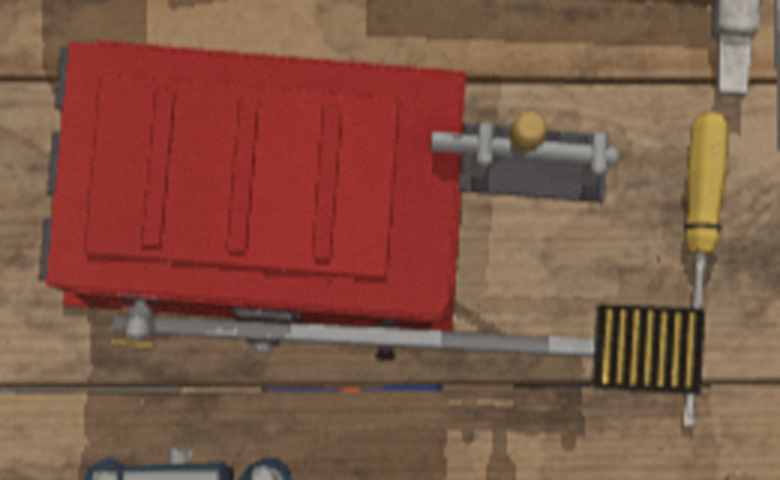

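View pics/sc.png

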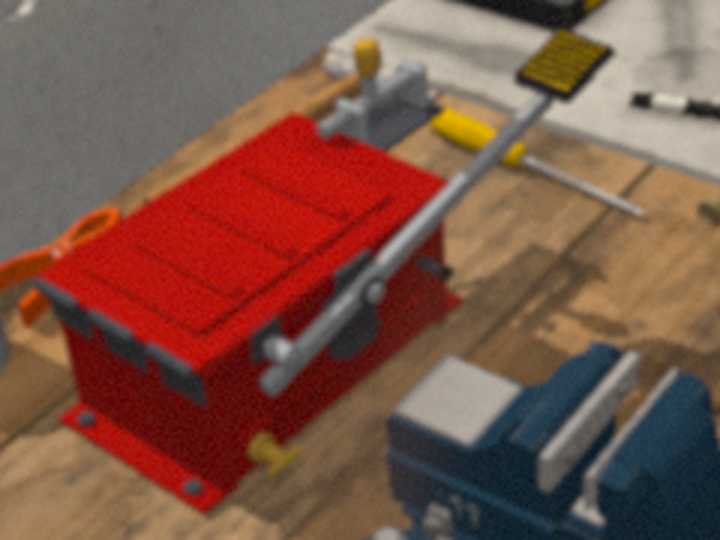

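```bash
python3 - <<'E'
from h import *
from scipy.optimize import least_squares
t=lambda u,v:("top",200+u/3,110+v/3)
s=lambda u,v:("side",160+u/3,160+v/3)
O=[(t(528,130),'kt'),(s(367,58),'kc'),(t(649,349),'p'),(s(565,63),'p'),(t(465,73),(79,-125,127)),(t(70,43),(79,128,127)),(t(48,287),(-79,128,127)),
(s(300,113),(79,-125,127)),(s(447,183),(-79,-125,127)),(s(207,370),(-79,128,127)),(s(38,280),(79,128,127))]
def pts(v):
    x,y,a,d,py=v;r=R.from_euler('z',a);o=[]
    for c,k in O:
        if k=='kt':k=(30,-160-d*1000,190)
        elif k=='kc':k=(30,-160-d*1000,176)
        elif k=='p':k=(-95,py*1000,180)
        o.append(r.apply(np.array(k)/1000)+[x,y,0])
    return o
def f(v): return np.ravel([np.subtract(proj(c[0],p),c[1:]) for (c,k),p in zip(O,pts(v))])
S=least_squares(f,[.64,.05,0,0,-.24],loss='soft_l1',x_scale=[.01,.01,.1,.01,.01])
print(S.x.round(4));P=pts(S.x)
for (c,k),p,r in zip(O,P,f(S.x).reshape(-1,2)):print(c[0],k,p.round(4),r.round(1))
for a,b in((0,'top'),):pass
def tri(A,B):
    (e,d),(g,h)=ray(*A),ray(*B);l=np.linalg.lstsq(np.c_[d,-h],g-e,rcond=None)[0];return (e+d*l[0]+g+h*l[1])/2, np.linalg.norm(e+d*l[0]-g-h*l[1])
print(tri(t(649,349),s(565,63)))
print(tri(t(528,132),s(367,55)))
E
```

```text
[ 0.6394  0.0518 -0.0812 -0.002  -0.2386]
top kt [ 0.6565 -0.1081  0.19  ] [ 0.4 -0.4]
side kc [ 0.6565 -0.1081  0.176 ] [-0.5  0.4]
top p [ 0.5254 -0.1783  0.18  ] [0.  0.5]
side p [ 0.5254 -0.1783  0.18  ] [-0.8 -0.9]
top (79, -125, 127) [ 0.708  -0.0792  0.127 ] [0.7 1.3]
top (79, 128, 127) [0.7286 0.173  0.127 ] [0.1 0.5]
top (-79, 128, 127) [0.5711 0.1858 0.127 ] [-0.2  1.2]
side (79, -125, 127) [ 0.708  -0.0792  0.127 ] [-1.9 -0.3]
side (-79, -125, 127) [ 0.5506 -0.0664  0.127 ] [ 1.9 -0.4]
side (-79, 128, 127) [0.5711 0.1858 0.127 ] [-2.6  0.3]
side (79, 128, 127) [0.7286 0.173  0.127 ] [-0.7 -1.3]
(array([ 0.52557347, -0.17971562,  0.17686026]), np.float64(0.0024506379939319084))
(array([ 0.65708492, -0.10962505,  0.17871652]), np.float64(0.0015474070512162194))
```

```bash
cat >> h.py <<'E'
def T():  # tcp in tank mm frame
    from plant import bot
    s=bot.sense();a=R.from_euler('z',-.0812);r=R.from_quat(s["eef_rot"])
    print("t",round(s["time_s"],2),"tcp",s["tcp_pos"].round(4),"tank mm",(a.inv().apply(s["tcp_pos"]-[.6394,.0518,0])*1000).round(1),"toolx",r.apply([1,0,0]).round(3),"F",s["wrist_force"].round(1),"gap",round(s["finger_gap"],4))
E
python3 -m inch '[{"turn":0.92,"z":-0.5},{"turn":0.92,"z":-0.5},{"turn":0.92,"z":-0.5},{"turn":0.91},{},{}]' -1 40; python3 -c "from h import *;T()"
```

```text
t 0.1 tcp [ 0.2822 -0.5572  0.2304] tank mm [-306.6 -635.9  230.4] toolx [ 0.892  0.452 -0.   ] F [ 0.2  0.6 -0. ] gap 0.0854invalid input at $[0]: expected keys x, y, z, turn
```

```bash
python3 -m inch '[{"x":0,"y":0,"z":-0.5,"turn":0.92},{"x":0,"y":0,"z":-0.5,"turn":0.92},{"x":0,"y":0,"z":-0.5,"turn":0.92},{"x":0,"y":0,"z":0,"turn":0.91},{"x":0,"y":0,"z":0,"turn":0},{"x":0,"y":0,"z":0,"turn":0}]' -1 40; python3 -c "from h import *;T()"
```

```text
time_s: 0.7
tcp_pos: [0.2824, -0.5573, 0.2607]
eef_rot: [0.999, -0.039, -0.0, -0.0]
wrist_force: [0.3, -0.6, -0.2]
finger_gap: 0.0003
grip_force: 0.0
t 0.7 tcp [ 0.2824 -0.5573  0.2607] tank mm [-306.5 -636.   260.7] toolx [ 0.997 -0.077 -0.001] F [ 0.3 -0.6 -0.2] gap 0.0003
```

```bash
python3 -m inch '[{"x":0.62,"y":-0.98,"z":0,"turn":0},{"x":0.62,"y":-0.98,"z":0,"turn":0},{"x":0.62,"y":-0.98,"z":0,"turn":0},{"x":0.62,"y":-0.98,"z":0,"turn":0},{"x":0.62,"y":-0.98,"z":0,"turn":0},{"x":0.62,"y":-0.98,"z":0,"turn":0},{"x":0.62,"y":-0.98,"z":0,"turn":0},{"x":0.62,"y":-0.98,"z":0,"turn":0},{"x":0.62,"y":-0.98,"z":0,"turn":0},{"x":0.62,"y":-0.98,"z":0,"turn":0},{"x":0.62,"y":-0.98,"z":0,"turn":0},{"x":0.62,"y":-0.98,"z":0,"turn":0},{"x":0.62,"y":-0.98,"z":0,"turn":0},{"x":0.62,"y":-0.98,"z":0,"turn":0},{"x":0.62,"y":-0.98,"z":0,"turn":0},{"x":0.62,"y":-0.98,"z":0,"turn":0},{"x":0.62,"y":-0.98,"z":0,"turn":0},{"x":0.62,"y":-0.98,"z":0,"turn":0},{"x":0,"y":0,"z":0,"turn":0},{"x":0,"y":0,"z":0,"turn":0}]'; python3 -c "from h import *;T()"
```

```text
time_s: 2.7
tcp_pos: [0.5336, -0.2238, 0.2608]
eef_rot: [0.999, -0.039, -0.0, -0.0]
wrist_force: [0.2, 0.2, 0.4]
finger_gap: 0.0001
grip_force: 0.0
t 2.7 tcp [ 0.5336 -0.2238  0.2608] tank mm [ -83.1 -283.3  260.8] toolx [ 0.997 -0.078 -0.001] F [0.2 0.2 0.4] gap 0.0001
```

```bash
python3 -m inch '[{"x":0.57,"y":-0.89,"z":0,"turn":0},{"x":0.57,"y":-0.89,"z":0,"turn":0},{"x":0.57,"y":-0.89,"z":0,"turn":0},{"x":0.57,"y":-0.89,"z":0,"turn":0},{"x":0.57,"y":-0.89,"z":0,"turn":0},{"x":0.57,"y":-0.89,"z":0,"turn":0},{"x":0.57,"y":-0.89,"z":0,"turn":0},{"x":0.57,"y":-0.89,"z":0,"turn":0},{"x":0.57,"y":-0.89,"z":0,"turn":0},{"x":0.57,"y":-0.89,"z":0,"turn":0},{"x":0,"y":0,"z":0,"turn":0},{"x":0,"y":0,"z":0.9,"turn":0},{"x":0,"y":0,"z":0.9,"turn":0},{"x":0,"y":0,"z":0.9,"turn":0},{"x":0,"y":0,"z":0.9,"turn":0},{"x":0,"y":0,"z":0.9,"turn":0},{"x":0,"y":0,"z":0.2,"turn":0},{"x":0,"y":0,"z":0,"turn":0},{"x":0,"y":0,"z":0,"turn":0}]'; python3 -c "
from h import *;T()
from plant import bot;import cv2
ims=[bot.camera(n)['frame'][:,:,::-1] for n in('side','top')]
a=cv2.resize(ims[0][60:260,180:400],None,fx=2,fy=2);b=cv2.resize(ims[1][90:290,280:460],None,fx=2,fy=2)
cv2.imwrite('pics/a.png',cv2.hconcat([a,b]))"
```

```text
time_s: 4.6
tcp_pos: [0.6621, -0.0569, 0.1685]
eef_rot: [0.999, -0.041, 0.001, 0.0]
wrist_force: [-0.6, -0.0, 1.1]
finger_gap: -0.0003
grip_force: 0.0
t 4.6 tcp [ 0.6621 -0.0569  0.1685] tank mm [  31.4 -106.5  168.5] toolx [ 0.997 -0.082  0.001] F [-0.6 -0.   1.1] gap -0.0003
```

View pics/a.png

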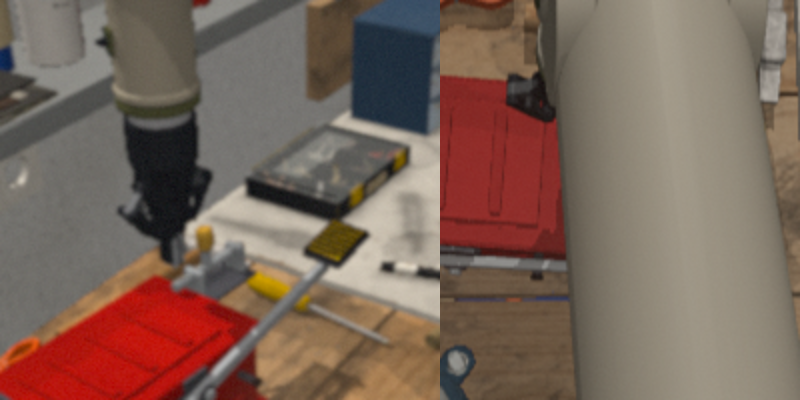

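The fingertips hang over the lid, at about (172,255) in the left half, on the hinge side of the knob at (205,240). Now I'll push.

```bash
python3 -m inch '[{"x":0,"y":0.25,"z":0.1,"turn":0},{"x":0,"y":0.25,"z":0,"turn":0},{"x":0,"y":0.25,"z":0,"turn":0},{"x":0,"y":0.25,"z":0,"turn":0},{"x":0,"y":0.25,"z":0,"turn":0},{"x":0,"y":0.25,"z":0,"turn":0},{"x":0,"y":0.25,"z":0,"turn":0},{"x":0,"y":0.25,"z":0,"turn":0},{"x":0,"y":0.25,"z":0,"turn":0},{"x":0,"y":0,"z":0,"turn":0}]'; python3 -c "from h import *;T()"
```

```text
time_s: 5.7
tcp_pos: [0.658, -0.102, 0.1653]
eef_rot: [0.999, -0.041, 0.0, 0.0]
wrist_force: [0.2, 0.5, -0.9]
finger_gap: -0.0002
grip_force: 0.1
t 5.7 tcp [ 0.658  -0.102   0.1653] tank mm [  31.  -151.8  165.3] toolx [ 0.997 -0.083  0.   ] F [ 0.2  0.5 -0.9] gap -0.0002
```

```bash
python3 -m inch '[{"x":0,"y":0.2,"z":0,"turn":0},{"x":0,"y":0.2,"z":0,"turn":0},{"x":0,"y":0.2,"z":0,"turn":0},{"x":0,"y":0,"z":0,"turn":0}]'; python3 -c "
from h import *;T()
from plant import bot;import cv2
ims=[bot.camera(n)['frame'][:,:,::-1] for n in('side','top')]
cv2.imwrite('pics/b.png',cv2.resize(ims[0][120:260,220:400],None,fx=4,fy=4))"
```

```text
time_s: 6.1
tcp_pos: [0.657, -0.1139, 0.1653]
eef_rot: [0.999, -0.041, -0.0, 0.0]
wrist_force: [0.3, 0.5, -0.3]
finger_gap: -0.0002
grip_force: 0.2
t 6.1 tcp [ 0.657  -0.1139  0.1653] tank mm [  31.  -163.8  165.3] toolx [ 0.997 -0.083  0.   ] F [ 0.3  0.5 -0.3] gap -0.0002
```

View pics/b.png

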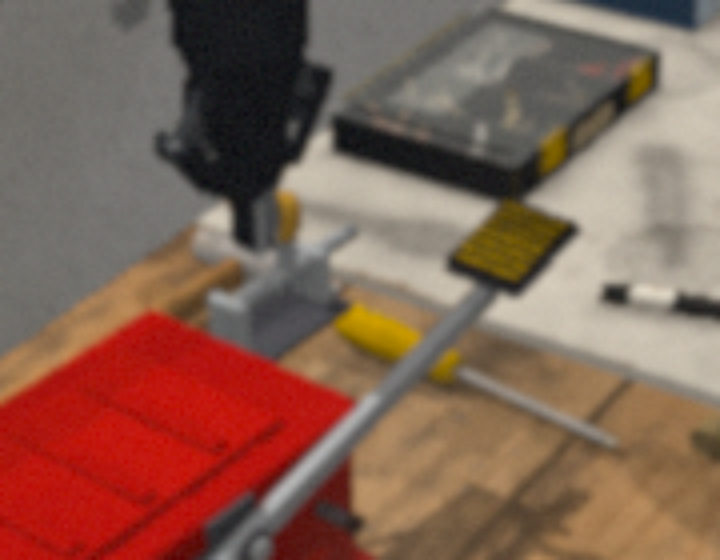

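The knob is now at (290,215) in the crop and moving ahead of the fingers, with the bolt rear sticking out. I'll continue gently to the stop.

```bash
python3 -m inch '[{"x":0,"y":0.15,"z":0,"turn":0},{"x":0,"y":0.15,"z":0,"turn":0},{"x":0,"y":0.15,"z":0,"turn":0},{"x":0,"y":0,"z":0,"turn":0}]'; python3 -c "from h import *;T()
C0=proj('side',R.from_euler('z',-.0812).apply([.03,-.196,.176])+[.6394,.0518,0]);print(C0,proj('side',R.from_euler('z',-.0812).apply([.03,-.186,.176])+[.6394,.0518,0]))"
```

```text
time_s: 6.6
tcp_pos: [0.6566, -0.1201, 0.1654]
eef_rot: [0.999, -0.04, 0.0, -0.001]
wrist_force: [-1.2, 5.2, 0.8]
finger_gap: -0.0002
grip_force: 2.7
t 6.6 tcp [ 0.6566 -0.1201  0.1654] tank mm [  31.1 -170.   165.4] toolx [ 0.997 -0.08  -0.   ] F [-1.2  5.2  0.8] gap -0.0002
(np.float64(292.7221741847478), np.float64(172.8844629860787)) (np.float64(289.9122227961593), np.float64(174.6523428107097))
```

```bash
python3 -m inch '[{"x":0,"y":-0.35,"z":0,"turn":0},{"x":0,"y":-0.35,"z":0,"turn":0},{"x":0,"y":0,"z":-0.9,"turn":0},{"x":0,"y":0,"z":-0.9,"turn":0},{"x":0,"y":0,"z":-0.9,"turn":0},{"x":0,"y":0,"z":-0.9,"turn":0},{"x":0,"y":0,"z":-0.9,"turn":0},{"x":-0.79,"y":0.53,"z":0,"turn":0},{"x":-0.79,"y":0.53,"z":0,"turn":0},{"x":-0.79,"y":0.53,"z":0,"turn":0},{"x":-0.79,"y":0.53,"z":0,"turn":0},{"x":-0.79,"y":0.53,"z":0,"turn":0},{"x":-0.79,"y":0.53,"z":0,"turn":0},{"x":-0.79,"y":0.53,"z":0,"turn":0},{"x":-0.79,"y":0.53,"z":0,"turn":0},{"x":0,"y":0,"z":0.8,"turn":0},{"x":0,"y":0,"z":0.8,"turn":0},{"x":0,"y":0,"z":0.8,"turn":0},{"x":0,"y":0,"z":0,"turn":0},{"x":0,"y":0,"z":0,"turn":0}]'; python3 -c "
from h import *;T()
from plant import bot;import cv2
ims=[bot.camera(n)['frame'][:,:,::-1] for n in('side','top')]
a=cv2.resize(ims[0][100:300,220:400],None,fx=2,fy=2);b=cv2.resize(ims[1][90:290,280:490],None,fx=2,fy=2)
cv2.imwrite('pics/c.png',cv2.hconcat([a,b]))"
```

```text
time_s: 8.6
tcp_pos: [0.5247, -0.182, 0.2077]
eef_rot: [0.999, -0.041, -0.0, 0.0]
wrist_force: [0.5, 0.5, 1.0]
finger_gap: 0.0002
grip_force: 0.0
t 8.6 tcp [ 0.5247 -0.182   0.2077] tank mm [ -95.4 -242.4  207.7] toolx [ 0.997 -0.082 -0.   ] F [0.5 0.5 1. ] gap 0.0002
```

View pics/c.png

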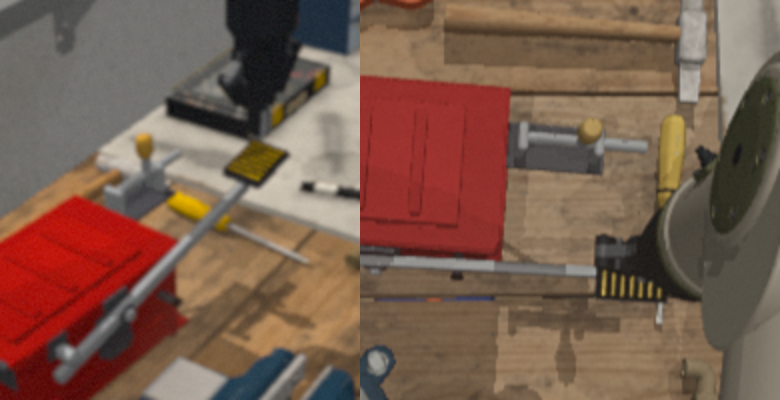

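In the left half the bolt nose is off the lid and the fingertip sits over the pad at (255,130). Now I'll press slowly.

```bash
python3 -m inch '[{"x":0,"y":0,"z":0.3,"turn":0},{"x":0,"y":0,"z":0.3,"turn":0},{"x":0,"y":0,"z":0.3,"turn":0},{"x":0,"y":0,"z":0.2,"turn":0},{"x":0,"y":0.03,"z":0.2,"turn":0},{"x":0,"y":0.03,"z":0.2,"turn":0},{"x":0,"y":0.03,"z":0.2,"turn":0},{"x":0,"y":0.03,"z":0.2,"turn":0},{"x":0,"y":0.03,"z":0.2,"turn":0},{"x":0,"y":0.03,"z":0.2,"turn":0},{"x":0,"y":0.03,"z":0.2,"turn":0},{"x":0,"y":0.03,"z":0.2,"turn":0},{"x":0,"y":0.03,"z":0.2,"turn":0},{"x":0,"y":0.03,"z":0.2,"turn":0},{"x":0,"y":0,"z":0,"turn":0}]'; python3 -c "from h import *;T()"
```

```text
time_s: 10.2
tcp_pos: [0.5241, -0.1897, 0.1467]
eef_rot: [0.999, -0.042, 0.001, 0.001]
wrist_force: [-7.2, -2.3, 15.2]
finger_gap: 0.0003
grip_force: 7.5
t 10.2 tcp [ 0.5241 -0.1897  0.1467] tank mm [ -95.3 -250.1  146.7] toolx [ 0.997 -0.083  0.001] F [-7.2 -2.3 15.2] gap 0.0003
```

```bash
python3 -m inch '[{"x":0,"y":0.02,"z":0.2,"turn":0},{"x":0,"y":0.02,"z":0.2,"turn":0},{"x":0,"y":0.02,"z":0.2,"turn":0},{"x":0,"y":0,"z":0.2,"turn":0},{"x":0,"y":0,"z":0.2,"turn":0},{"x":0,"y":0,"z":0.2,"turn":0},{"x":0,"y":0,"z":0.2,"turn":0},{"x":0,"y":0,"z":0.2,"turn":0},{"x":0,"y":-0.02,"z":0.2,"turn":0},{"x":0,"y":-0.02,"z":0.2,"turn":0},{"x":0,"y":-0.02,"z":0.2,"turn":0},{"x":0,"y":-0.04,"z":0.2,"turn":0},{"x":0,"y":-0.04,"z":0.2,"turn":0},{"x":0,"y":-0.04,"z":0.2,"turn":0},{"x":0,"y":-0.04,"z":0.2,"turn":0},{"x":0,"y":-0.04,"z":0.2,"turn":0},{"x":0,"y":0,"z":0,"turn":0}]'; python3 -c "from h import *;T()"
```

```text
time_s: 11.9
tcp_pos: [0.5242, -0.1901, 0.083]
eef_rot: [0.999, -0.043, 0.001, 0.003]
wrist_force: [-6.3, -12.8, 14.2]
finger_gap: 0.0001
grip_force: 8.1
t 11.9 tcp [ 0.5242 -0.1901  0.083 ] tank mm [ -95.2 -250.4   83. ] toolx [ 0.996 -0.087  0.002] F [ -6.3 -12.8  14.2] gap 0.0001
```

```bash
python3 -m inch '[{"x":0,"y":0.1,"z":0.2,"turn":0},{"x":0,"y":0.1,"z":0.2,"turn":0},{"x":0,"y":0,"z":0.2,"turn":0},{"x":0,"y":0,"z":0.2,"turn":0},{"x":0,"y":0,"z":0.1,"turn":0},{"x":0,"y":0,"z":0.1,"turn":0},{"x":0,"y":0,"z":0,"turn":0}]'; python3 -c "from h import *;T()"
```

```text
time_s: 12.6
tcp_pos: [0.5245, -0.1877, 0.0631]
eef_rot: [0.999, -0.041, 0.001, -0.0]
wrist_force: [-7.3, 3.3, 18.9]
finger_gap: -0.0002
grip_force: 8.6
t 12.6 tcp [ 0.5245 -0.1877  0.0631] tank mm [ -95.1 -248.    63.1] toolx [ 0.997 -0.081  0.001] F [-7.3  3.3 18.9] gap -0.0002
```

Nearly at the stop; creeping on.

```bash
python3 -m inch '[{"x":0,"y":-0.03,"z":0.1,"turn":0},{"x":0,"y":-0.03,"z":0.1,"turn":0},{"x":0,"y":0,"z":0.1,"turn":0},{"x":0,"y":0,"z":0,"turn":0},{"x":0,"y":0,"z":0,"turn":0}]'; python3 -c "from h import *;T()"
```

```text
time_s: 13.1
tcp_pos: [0.5246, -0.1865, 0.0573]
eef_rot: [0.999, -0.041, 0.001, -0.0]
wrist_force: [-8.0, 3.1, 18.9]
finger_gap: 0.0001
grip_force: 9.0
t 13.1 tcp [ 0.5246 -0.1865  0.0573] tank mm [ -95.1 -246.8   57.3] toolx [ 0.997 -0.081  0.001] F [-8.   3.1 18.9] gap 0.0001
```

```bash
python3 -m inch '[{"x":0,"y":0,"z":0.1,"turn":0},{"x":0,"y":0,"z":0,"turn":0},{"x":0,"y":0,"z":0,"turn":0}]'; python3 -c "
from h import *;T()
from plant import bot;import cv2
cv2.imwrite('pics/d.png',cv2.resize(bot.camera('side')['frame'][100:330,150:400,::-1],None,fx=2.4,fy=2.4));T()"
```

```text
time_s: 13.4
tcp_pos: [0.5248, -0.1863, 0.0561]
eef_rot: [0.999, -0.041, 0.001, -0.0]
wrist_force: [-11.2, 4.7, 27.5]
finger_gap: -0.0001
grip_force: 12.4
t 13.4 tcp [ 0.5248 -0.1863  0.0561] tank mm [ -95.  -246.6   56.1] toolx [ 0.997 -0.081  0.001] F [-11.2   4.7  27.5] gap -0.0001
t 13.45 tcp [ 0.5247 -0.1863  0.0562] tank mm [ -95.  -246.6   56.2] toolx [ 0.997 -0.081  0.001] F [-10.7   5.6  27.3] gap 0.0002
```

View pics/d.png

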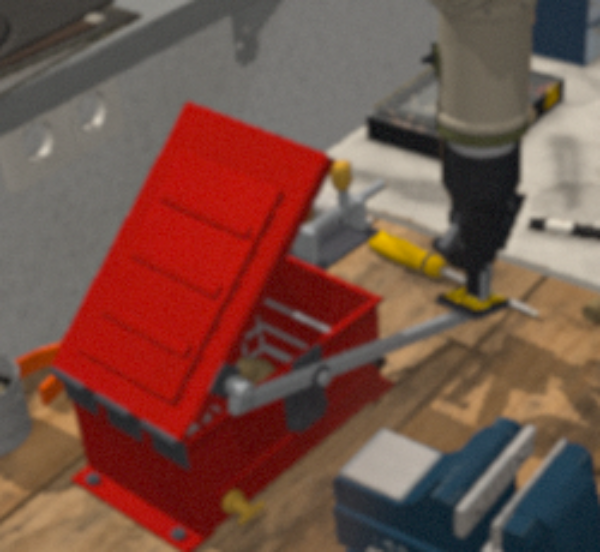

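The lid stands wide open, with its top corner at (190,105). The fingers press the pad at (475,298), and the jump in force shows the lever is at its stop. I'll let it settle and hand in.

```bash
python3 -m inch '[{"x":0,"y":0,"z":0,"turn":0},{"x":0,"y":0,"z":0,"turn":0},{"x":0,"y":0,"z":0,"turn":0},{"x":0,"y":0,"z":0,"turn":0}]'; python3 -c "
from h import *;T()
from plant import bot;print(bot.hand_in())"
```

```text
time_s: 13.85
tcp_pos: [0.5248, -0.1863, 0.0562]
eef_rot: [0.999, -0.041, 0.001, -0.0]
wrist_force: [-11.2, 6.4, 27.8]
finger_gap: -0.0001
grip_force: 12.3
t 13.85 tcp [ 0.5248 -0.1863  0.0562] tank mm [ -94.9 -246.6   56.2] toolx [ 0.997 -0.081  0.001] F [-11.2   6.4  27.8] gap -0.0001
the job is handed in; nothing more can be done
None
```

I pushed the bolt back to its stop and handed the job in at 13.9 s with the lever held at its stop (about 28 N down on the pad) and the lid standing open; the hand-in returned no verdict.

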